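Find the right-fitting blade guide by feel

ROBOT

A 6-joint arm with a two-finger parallel gripper is mounted at the origin on a cart in front of the work surface, level with it; the furniture and walls round the work are solid. World frame = base frame: x ahead of the robot, y to its left, z up, the work surface at z = 0. Lengths are in m, angles in degrees, forces in N, time in s.
With the tool pointing down it reaches from about 0.35 to 0.875 m from the base axis. Payload 4.2 kg.
Tool frame: the origin (TCP) lies between the finger pads; the fingertips stand 14 mm ahead of it and the grasp point (between the pads) lies 5 mm behind it; y points along the fingers, x is the direction in which the jaws open and shut, and the axes are right-handed (so a half turn about y gives the same grasp; the last joint's range is limited). The gripper opens to 87 mm and grips with 3 to 60 N. Pads are 19 mm wide; open, the fingers measure 117 mm over their backs; the gripper's body (75 mm by 190 mm) begins 51 mm behind the grasp point.
Start: joints at [87.468, 22.042, 0.453, 0, -68.411, -14.817], TCP at [0.186, 0.597, 0.237] pointing down, gripper open.
Joint ranges: [-179.83, 179.83], [-69.29, 118.12], [-61.27, 80.66], [-181.25, 117.63], [-171.15, -9.14], [-177.46, 177.46]. Speed limits (degrees/s): [159.86, 159.86, 180, 180, 180, 180].

INTERFACE

Orientations are given as [roll, pitch, yaw] about the fixed x, y, z axes, in that order (R = Rz(yaw) Ry(pitch) Rx(roll)).
In Python, from bench import bot, optics gives the robot as it stands.
- The arm moves only by the tool drive_tool, never from a script. Its argument "increments" is a list of rows, each a list of 6 numbers: the shift along the tool's x, y, z in m, then the turn, a rotation vector about the tool's x, y, z in degrees. In form: [[dx, dy, dz, rx, ry, rz], ...]. A call has 1 to 12 rows; each row is the pose to reach, as a shift and turn from the pose commanded when the call began, along the tool's axes at that moment; what a row does not reach only later rows make up. A row lasts 1/10 s, in which the tool goes at most 50 mm and 8.59 degrees, less where a joint would pass 70% of its speed; a pose out of reach is approached as far as the arm can. A call with a gripper value outside its range is refused whole. "fingers" is the opening, from 0 (shut) to 1 (fully open), set as the call begins (left out, the last holds). The fingers move at their own pace and stop on an object; the grip force is fixed at half the most. Time passes only in rows, so rows that repeat a pose let the fingers close. It gives the time, the measured TCP pose, the force and the opening at its end, in the units of the state.
- bot.get_obs(): the state, without advancing time (a new reading comes with each control period).
- optics.get_image(name): name is "scene" or "top"; returns a dict with "img" (400x640x3 uint8, red, green, blue), "intrinsics" (3x3 intrinsics, pixels), "world_to_cam" (4x4, takes a point from world to camera coordinates). Camera axes: x right, y up, looking along -z (the intrinsics and any distortion apply to the point x, -y, -z); pixel columns grow to the right and rows downward; lengths in m; the calibration is good to about 2 mm. A picture is of the moment at which its call begins. There is no depth.
- bot.sign_off(): hands the job in, once; it reports no verdict.
The state is a dict: "t": time; "q": joint angles; "qvel": joint speeds; "effort": joint torques, N m; "eef_pos": TCP position; "orientation": TCP orientation; "wrist_force": force on the tool from outside, world axes, zero at the start; "wrist_torque": the same for the moment, N m; "finger_gap": finger opening in m.
Only numpy, scipy, OpenCV 4.12 (cv2) and the standard library are available. Lean on these libraries where they do the work, as an engineer would, in place of code of your own. Each camera call takes 0.05 s, during which the arm holds its last target. There are 200 camera calls.

TASK

Take the feeler gauge out of its stand and find, by the drag you feel, the one of the three slots in the steel guide block that has the right clearance: the blade slides in there with a light, steady drag, whereas one of the others lets it drop in freely and one binds. Never force the blade where it binds, and leave the tin, the box and the jar alone. Leave the gauge standing by itself in the right slot, blade fully in, the handle's shoulder down at the block's top.

Things in the scene. Friction and masses are not known exactly. Their poses are not given: they have to be found in the camera images.
- gauge_handle (a point): Centre of the wooden handle of the feeler gauge, a loose 0.1 kg tool standing upright in the stand at the start. Handle 16 mm (gauge x) by 34 mm (gauge y) by 44 mm tall, thin brass collar at its lower end; grip it across its 16 mm. z points up along the gauge. The shoulder is 22 mm below this point, the blade's tip 84 mm below, the handle's top 22 mm above.
- gauge_shoulder (a point): Centre of the gauge's flat shoulder, the underside of the handle where the blade begins; axes as gauge_handle.
- gauge: The feeler gauge as a whole; origin at the centre of the blade's tip, z up along the gauge, x across its thickness. The plain steel blade is 5 mm thick (x), 24 mm wide (y) and 62 mm long from tip to shoulder; its last 5 mm are stepped in to 3 mm by 18 mm.
- stand: Fixed dark wooden stand, 64 x 74 x 45 mm (base rim 76 x 86 mm), origin at the centre of its underside; an easy slot 9.5 x 28.5 mm, 40 mm deep, in the middle of its top, in which the gauge stands with the stand's x and y axes. Lift the gauge straight up by 45 mm or more to clear it.
- guide_block: Fixed dark steel block, 52 mm (x) by 220 mm (y) by 70 mm high, flange 8 mm high and 270 mm long; origin at the centre of its underside, z up. Three like upright slots in its top, 60 mm apart along y, each 10 mm across x (sloping lead-ins widen the mouth to about 15 mm) and 28 mm long in y, deeper than the blade. The blade goes in with its thickness along the block's x, either way round.
- slot_left (a point): Centre of the mouth of the slot at the +y end of the row, level with the block's top; axes of the block. One of the three slots is slack, one right, one binding; which is which differs each time and cannot be seen. Two like sprung steel cheeks inside each meet the blade about 20 mm down. In the right slot they hold the gauge up by themselves once it is let go.
- slot_middle (a point): The same for the middle slot. What the push feels like: slack slot, under 1 N all the way; right slot, rising to at most 10 N between 20 and 40 mm of depth, then a steady 3 to 6 N to the bottom, a friction that turns its sign with the stroke; binding slot, climbing past 12 N before 35 mm of depth.
- slot_right (a point): The same for the slot at the -y end of the row.
- cheek_stiff_a (a joint): How far one of the two cheeks of the binding slot (wherever that is) is pushed back, 0 at rest, 0.00225 with the blade forced in. Its spring has 8 N of preload and 14 N per mm; over 0.0014 the blade has been forced. Some 16 N or more of push there can do it: stop at 10 to 12 N and draw the blade out.
- cheek_stiff_b (a joint): The same for the opposite cheek of the binding slot.
- wax_tin: Bystander: round flat tin, 62 mm diameter, 25 mm high; origin under its centre.
- small_box: Bystander: small cardboard box, 57 x 62 x 36 mm; origin under its centre.
- jar_small: Bystander: small glass jar, 56 mm diameter, 50 mm high; origin under its centre.
Not all that is in view belongs to the job. What is shaped like the gauge but blue or pink is not meant.

How it is judged:
By the outcome, as a careful person would: the job done as asked, in the order asked, and still so for the second after the job is handed in, with the robot touching nothing.
It also fails if it takes over 58 s, if anything falls off the work surface, if the arm or the gripper's body presses on something with over 40 N, if the wrist force passes 120 N, or if a joint passes its speed limit or range.

## Working session

There is one attempt and no reset: what is moved stays moved. The work goes in short steps, Python scripts to look and compute and a tool call to move; the robot and the scene stay as the last step left them, time stands still between calls to the robot, and variables do not carry over. Pictures are saved under pics/ and viewed, about 8 in all and at most 12, crops included, and the job is handed in when it is done.

Besides the shell and the picture viewer there is one more tool, called after ">>>" as name([rows], argument=value, ...), one row to a line, values as JSON. drive_tool: Moves the arm, as the interface text tells. Its arguments: {"type":"object","properties":{"increments":{"type":"array"},"fingers":{"type":"number"}},"required":["increments"]}

```bash
mkdir -p pics; ls
cat > h.py <<'E'
import numpy as np, cv2
from bench import bot, optics
def snap(n,f):
    d=optics.get_image(n); cv2.imwrite(f'pics/{f}.png',d['img'][:,:,::-1]); np.savez(f'pics/{f}.npz',K=d['intrinsics'],T=d['world_to_cam'],img=d['img']); print({k:(v if k!='img' else v.shape) for k,v in d.items()})
E
python3 - <<'E'
from h import *
np.set_printoptions(precision=4,suppress=True)
snap('scene','s0'); snap('top','t0'); print(bot.get_obs())
E
```

```text
pics
{'img': (400, 640, 3), 'intrinsics': array([[485.7897,   0.    , 319.9234],
       [  0.    , 485.7897, 201.7621],
       [  0.    ,   0.    ,   1.    ]]), 'world_to_cam': array([[ 0.5987, -0.8008,  0.0159, -0.3838],
       [ 0.623 ,  0.4781,  0.6191, -0.3456],
       [-0.5034, -0.3608,  0.7851, -0.9889],
       [ 0.    ,  0.    ,  0.    ,  1.    ]])}
{'img': (400, 640, 3), 'intrinsics': array([[477.687 ,   0.    , 326.6575],
       [  0.    , 477.687 , 205.054 ],
       [  0.    ,   0.    ,   1.    ]]), 'world_to_cam': array([[ 0.0156, -0.9997,  0.0174, -0.086 ],
       [ 0.9949,  0.0173,  0.0993, -0.554 ],
       [-0.0996,  0.0158,  0.9949, -1.1335],
       [ 0.    ,  0.    ,  0.    ,  1.    ]])}
{'t': 0.1, 'q': array([ 87.4686,  22.0869,   0.3869,  -0.0238, -68.411 , -14.8159]), 'qvel': array([-0.003 , -0.1663,  0.1419,  0.1394, -0.0414,  0.0321]), 'effort': array([ -0.0008, -39.1689,  18.7935,   4.2319,   0.0135,  -0.0001]), 'eef_pos': array([0.1862, 0.5961, 0.2356]), 'orientation': array([ -89.993 ,   -0.113 , -107.3561]), 'wrist_force': array([-0.0661, -0.0295,  0.2484]), 'wrist_torque': array([ 0.0224, -0.0255, -0.0351]), 'finger_gap': 0.08675684505191271}
```

View pics/s0.png

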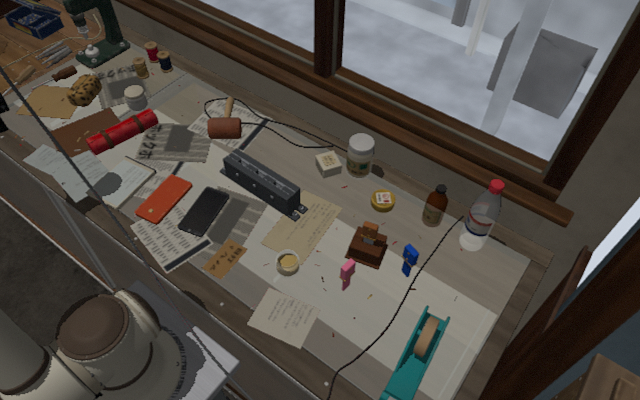

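View pics/t0.png

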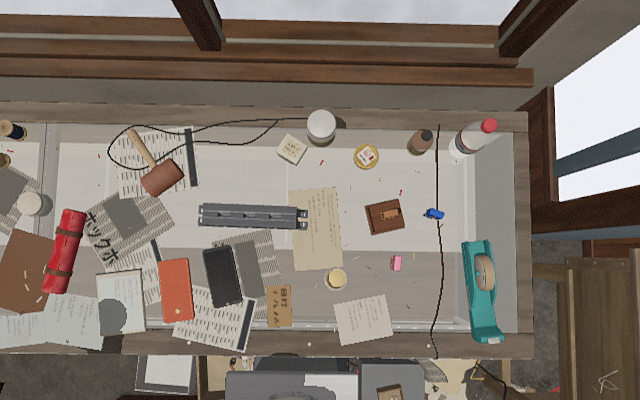

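Run:
```python
from h import *
s=cv2.imread('pics/s0.png');t=cv2.imread('pics/t0.png')
r=lambda im,x,y,w,h,k:cv2.resize(im[y:y+h,x:x+w],None,fx=k,fy=k,interpolation=cv2.INTER_CUBIC)
g=lambda im:np.clip(255*(im/255.)**0.55,0,255).astype('uint8')
a=r(t,190,195,130,42,6); b=r(s,210,140,110,85,5)
c=np.zeros((252+425,780,3),'uint8'); 
c[:252]=a; c[252:,:550]=b
cv2.imwrite('pics/blk.png',g(cv2.resize(c[:, :],(690,599)) if 0 else np.vstack([a, cv2.copyMakeBorder(r(s,215,143,100,80,4.3),0,0,0,350,cv2.BORDER_CONSTANT)[:344,:780]])))
d=np.hstack([r(t,355,190,60,55,6.6),r(s,340,215,60,55,6.6)])
cv2.imwrite('pics/std.png',g(d))
for f in('blk','std'):print(cv2.imread(f'pics/{f}.png').shape)
```

```text
(596, 780, 3)
(363, 792, 3)
```

View pics/blk.png

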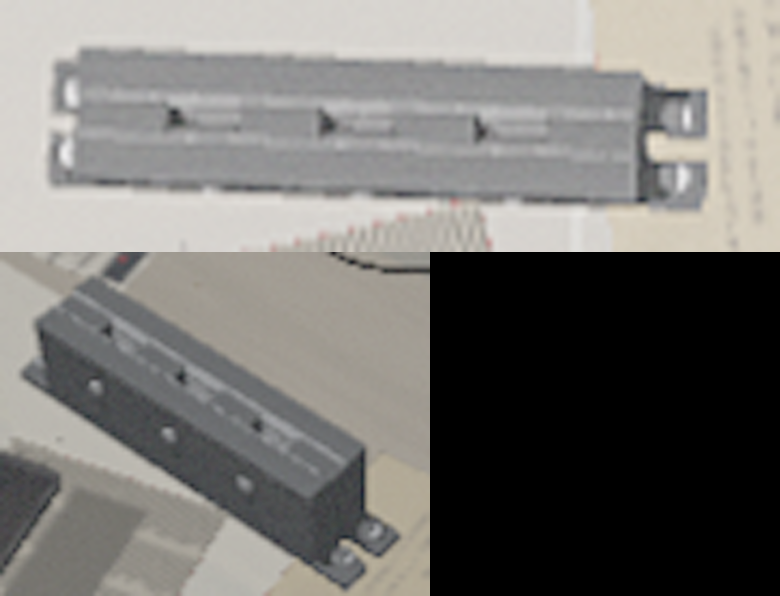

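View pics/std.png

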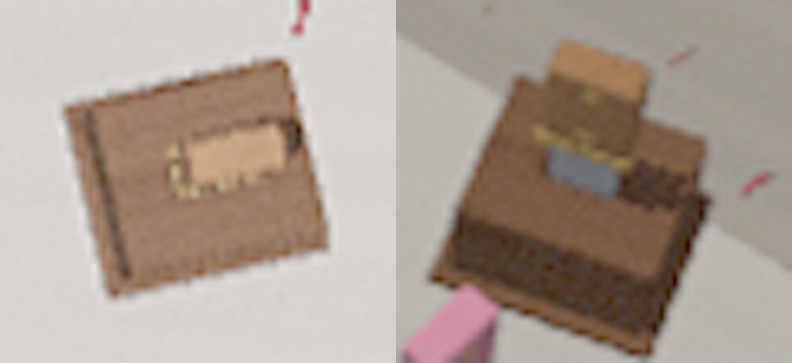

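```bash
cat >> h.py <<'E'
from scipy.optimize import least_squares
def cam(f):
    d=np.load(f'pics/{f}.npz'); return d['K'],d['T']
def proj(c,P):
    K,T=c; p=np.atleast_2d(P)@T[:3,:3].T+T[:3,3]; p=p*[1,-1,-1]; p=p/p[:,2:]; return (p@K.T)[:,:2]
def up(px,k,ox,oy): return (np.array(px,float)+.5)/k-.5+[ox,oy]
def fit(obs,x0,loc):  # obs: list of (cam, idx, px); pose x,y,z,yaw(deg)
    def pts(v):
        a=np.radians(v[3]); R=np.array([[np.cos(a),-np.sin(a),0],[np.sin(a),np.cos(a),0],[0,0,1]]); return loc@R.T+v[:3]
    f=lambda v:np.concatenate([(proj(c,pts(v)[i])-px).ravel() for c,i,px in obs])
    r=least_squares(f,x0); return r.x,r.fun
def tri(c1,p1,c2,p2):
    r=least_squares(lambda P:np.concatenate([(proj(c1,P)-p1).ravel(),(proj(c2,P)-p2).ravel()]),[.45,-.1,.05]); return r.x,r.fun
E
python3 - <<'E'
from h import *
np.set_printoptions(precision=4,suppress=True)
t,s=cam('t0'),cam('s0')
for c in(t,s): print('cam',-c[1][:3,:3].T@c[1][:3,3])
# block top corners: +x+y, -x+y, -x-y, +x-y
loc=np.array([[.026,.11,0],[-.026,.11,0],[-.026,-.11,0],[.026,-.11,0]])
T=up([[80,48],[78,184],[638,203],[641,73]],6,190,195)
S=up([[90,278-252],[38,322-252],[312,497-252],[363,452-252]],4.3,215,143)
for i in range(4): print('corner',*tri(t,T[i],s,S[i]))
print('block',*fit([(t,range(4),T),(s,range(4),S)],[.45,.1,.07,0],loc))
# handle top corners  top view
ht=up([[187,140],[280,122],[288,165],[195,185]],6.6,355,190); hs=up([[560,40],[648,62],[637,95],[550,75]]-np.array([396,0]),6.6,340,215)
print('handle top',*tri(t,ht.mean(0),s,hs.mean(0)))
for i in range(4): print(tri(t,ht[i],s,hs[i])[0])
st=up([[67,105],[285,60],[328,247],[110,297]],6.6,355,190)
# outline rays on z=0 and .045
def ray(c,px,z):
    return least_squares(lambda P:(proj(c,[P[0],P[1],z])-px).ravel(),[.45,-.1]).x
for z in(0,.045,.111): print(z,[ray(t,p,z).round(4).tolist() for p in (ht if z>.1 else st)])
E
```

```text
cam [ 0.4397 -0.0586  1.1843]
cam [-0.0527 -0.4988  0.9965]
corner [0.5521 0.2143 0.0654] [-0.176   0.159   0.27   -0.0044]
corner [0.4997 0.2099 0.0727] [ 0.3769 -0.3448 -0.5733  0.0028]
corner [ 0.4958 -0.0063  0.0726] [ 0.3465 -0.2983 -0.4769  0.0279]
corner [ 0.5464 -0.0049  0.0632] [-0.1238  0.1052  0.1718 -0.012 ]
block [ 0.5237  0.1036  0.0675 -1.2659] [ 0.165   0.0503 -0.9207 -0.4333  0.1861  0.0459  0.6636 -0.4284  0.5506
 -0.3589 -1.3707  0.5472 -0.7321  1.3456  0.9987 -0.9656]
handle top [ 0.5323 -0.2205  0.1091] [-0.0179  0.0143  0.0225 -0.0028]
[ 0.5363 -0.203   0.1063]
[ 0.5425 -0.2341  0.1129]
[ 0.5284 -0.2377  0.1122]
[ 0.5218 -0.2071  0.105 ]
0 [[0.5588, -0.1723], [0.5774, -0.255], [0.5067, -0.2713], [0.4866, -0.1891]]
0.045 [[0.5543, -0.168], [0.5721, -0.2475], [0.5042, -0.2632], [0.4848, -0.1841]]
0.111 [[0.5363, -0.2029], [0.543, -0.2348], [0.5283, -0.2376], [0.5209, -0.2057]]
```

```bash
cat >> h.py <<'E'
from scipy.spatial.transform import Rotation as Ro
np.set_printoptions(precision=4,suppress=True)
def go(x,y,z,yaw,o=None):
    o=o or bot.get_obs(); R=Ro.from_euler('xyz',o['orientation'],degrees=True); G=Ro.from_euler('xyz',[-90,0,yaw],degrees=True)
    print('shift',R.inv().apply(np.array([x,y,z])-o['eef_pos']),'turn',(R.inv()*G).as_rotvec(degrees=True))
    print('t',o['t'],'pos',o['eef_pos'],'ori',o['orientation'],'F',o['wrist_force'],'gap',o['finger_gap'])
E
python3 - <<'E'
from h import *
go(.532,-.2205,.17,-167)
E
```

```text
shift [0.6761 0.067  0.5736] turn [-0.0652 59.6439  0.099 ]
t 0.1 pos [0.1862 0.5961 0.2356] ori [ -89.993    -0.113  -107.3561] F [-0.0661 -0.0295  0.2484] gap 0.08675684505191271
```

>>> drive_tool([
  [0.034, 0, 0.029, 0, 3, 0],
  [0.068, 0, 0.057, 0, 6, 0],
  [0.101, 0, 0.086, 0, 9, 0],
  [0.135, 0, 0.115, 0, 12, 0],
  [0.169, 0, 0.143, 0, 15, 0],
  [0.203, 0, 0.172, 0, 18, 0],
  [0.237, 0, 0.201, 0, 21, 0],
  [0.27, 0, 0.229, 0, 24, 0],
  [0.304, 0, 0.258, 0, 27, 0],
  [0.338, 0, 0.287, 0, 30, 0],
  [0.372, 0, 0.315, 0, 33, 0],
  [0.406, 0, 0.344, 0, 36, 0],
], fingers=1)

```text
t: 1.3
eef_pos: [0.3936, 0.1046, 0.2366]
orientation: [-90.0, 0.0, -143.4]
wrist_force: [0.8, -0.2, 0.4]
finger_gap: 0.0866
```

```bash
python3 -c "
from h import *
go(.532,-.2205,.17,-167)"
```

```text
shift [0.0825 0.0665 0.3436] turn [ 0.0124 23.5584 -0.0128]
t 1.3 pos [0.3936 0.1046 0.2366] ori [ -90.0095    0.0149 -143.4416] F [ 0.7761 -0.2069  0.4244] gap 0.08664319372854254
```

>>> drive_tool([
  [0.009, 0, 0.038, 0, 2.6, 0],
  [0.018, 0, 0.076, 0, 5.2, 0],
  [0.028, 0.005, 0.115, 0, 7.9, 0],
  [0.037, 0.012, 0.153, 0, 10.5, 0],
  [0.046, 0.02, 0.191, 0, 13, 0],
  [0.055, 0.03, 0.229, 0, 15.7, 0],
  [0.064, 0.04, 0.267, 0, 18.3, 0],
  [0.073, 0.05, 0.305, 0, 21, 0],
  [0.0825, 0.0665, 0.3436, 0, 23.6, 0],
  [0.0825, 0.0665, 0.3436, 0, 23.6, 0],
  [0.0825, 0.0665, 0.3436, 0, 23.6, 0],
])

```text
t: 2.4
eef_pos: [0.5319, -0.2191, 0.1687]
orientation: [-90.1, -0.2, -167.0]
wrist_force: [-0.3, 0.6, -0.1]
finger_gap: 0.087
```

Run:
```python
from h import *
go(.532,-.2205,.086,-167)
snap('scene','s1'); im=cv2.imread('pics/s1.png')
cv2.imwrite('pics/s1c.png',cv2.resize(im[140:300,280:480],None,fx=3.5,fy=3.5,interpolation=cv2.INTER_CUBIC))
```

```text
shift [-0.      0.0827  0.0015] turn [ 0.0697 -0.044   0.1502]
t 2.4 pos [ 0.5319 -0.2191  0.1687] ori [ -90.0697   -0.1502 -167.044 ] F [-0.3488  0.6096 -0.1206] gap 0.08697644679962825
{'img': (400, 640, 3), 'intrinsics': array([[485.7897,   0.    , 319.9234],
       [  0.    , 485.7897, 201.7621],
       [  0.    ,   0.    ,   1.    ]]), 'world_to_cam': array([[ 0.5987, -0.8008,  0.0159, -0.3838],
       [ 0.623 ,  0.4781,  0.6191, -0.3456],
       [-0.5034, -0.3608,  0.7851, -0.9889],
       [ 0.    ,  0.    ,  0.    ,  1.    ]])}
```

View pics/s1c.png

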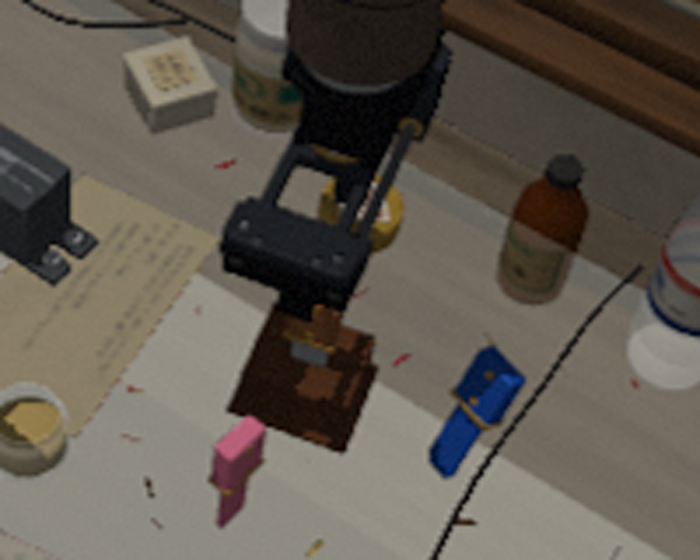

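>>> drive_tool([
  [0, 0.015, 0.0015, 0, 0, 0.1],
  [0, 0.03, 0.0015, 0, 0, 0.1],
  [0, 0.045, 0.0015, 0, 0, 0.1],
  [0, 0.06, 0.0015, 0, 0, 0.1],
  [0, 0.072, 0.0015, 0, 0, 0.1],
  [0, 0.082, 0.0015, 0, 0, 0.1],
  [0, 0.082, 0.0015, 0, 0, 0.1],
])

```text
t: 3.15
eef_pos: [0.5321, -0.2192, 0.0871]
orientation: [-90.1, -0.0, -166.9]
wrist_force: [0.3, -0.8, -1.0]
finger_gap: 0.0868
```

>>> drive_tool([
  [0, 0, 0, 0, 0, 0],
  [0, 0, 0, 0, 0, 0],
  [0, 0, 0, 0, 0, 0],
  [0, 0, 0, 0, 0, 0],
  [0, 0, 0, 0, 0, 0],
  [0, 0, 0, 0, 0, 0],
], fingers=0)

```text
t: 3.75
eef_pos: [0.5329, -0.22, 0.0882]
orientation: [-90.0, 0.1, -167.0]
wrist_force: [-1.0, -0.7, -1.0]
finger_gap: 0.0472
```

```bash
python3 -c "
from h import *
go(.532,-.2205,.17,-167); print(bot.get_obs()['wrist_torque'])"
```

```text
shift [ 0.0008 -0.0818  0.0003] turn [-0.0045  0.0441 -0.1119]
t 3.75 pos [ 0.5329 -0.22    0.0882] ori [ -89.9955    0.1119 -166.9559] F [-1.0476 -0.7215 -1.0202] gap 0.047180553479133684
[ 0.0953 -0.0171  0.018 ]
```

>>> drive_tool([
  [0, 0, 0, 0, 0, 0],
  [0, 0, 0, 0, 0, 0],
  [0, 0, 0, 0, 0, 0],
  [0, 0, 0, 0, 0, 0],
  [0, 0, 0, 0, 0, 0],
  [0, 0, 0, 0, 0, 0],
  [0, 0, 0, 0, 0, 0],
])

```text
t: 4.45
eef_pos: [0.5329, -0.2199, 0.088]
orientation: [-90.0, 0.1, -167.0]
wrist_force: [0.5, 0.9, -0.3]
finger_gap: 0.0155
```

```bash
python3 -c "
from h import *
go(.532,-.2205,.17,-167); print(bot.get_obs()['wrist_torque'])"
```

```text
shift [ 0.0009 -0.082   0.0004] turn [ 0.0002  0.0492 -0.1017]
t 4.45 pos [ 0.5329 -0.2199  0.088 ] ori [ -90.0002    0.1017 -166.9508] F [ 0.535   0.8678 -0.3415] gap 0.015547252174760856
[ 0.0531 -0.0608  0.01  ]
```

>>> drive_tool([
  [0, -0.015, 0, 0, 0, 0],
  [0, -0.035, 0, 0, 0, 0],
  [0, -0.055, 0, 0, 0, 0],
  [0, -0.075, 0, 0, 0, 0],
  [0, -0.095, 0, 0, 0, 0],
  [0, -0.1, 0, 0, 0, 0],
  [0, -0.1, 0, 0, 0, 0],
])

```text
t: 5.15
eef_pos: [0.5328, -0.2199, 0.1884]
orientation: [-90.0, 0.2, -167.0]
wrist_force: [0.2, -0.5, -2.3]
finger_gap: 0.0159
```

Run:
```python
from h import *
t,s=cam('t0'),cam('s0')
def ray(c,px,z):
    return least_squares(lambda P:(proj(c,[P[0],P[1],z])-px).ravel(),[.45,-.1]).x
m=up([[203,118],[357,124],[512,129]],6,190,195)
print('mouths',[ray(t,p,.07) for p in m])
print('corners top only',[ray(t,p,.07) for p in up([[80,48],[78,184],[638,203],[641,73]],6,190,195)])
print('corners sc only',[ray(s,p,.07) for p in up([[90,278-252],[38,322-252],[312,497-252],[363,452-252]],4.3,215,143)])
go(.5224,.0436,.188,-181.3)
print(bot.get_obs()['wrist_torque'])
```

```text
mouths [array([0.5255, 0.1641]), array([0.5242, 0.1044]), array([0.5232, 0.0442])]
corners top only [array([0.552 , 0.2128]), array([0.499 , 0.2114]), array([ 0.4952, -0.0054]), array([ 0.546 , -0.0055])]
corners sc only [array([0.5487, 0.2114]), array([0.5022, 0.2109]), array([ 0.4981, -0.0058]), array([ 0.5417, -0.0082])]
shift [-0.0493  0.0005 -0.259 ] turn [ 0.0181 14.3393 -0.1705]
t 5.15 pos [ 0.5328 -0.2199  0.1884] ori [ -89.9967    0.1709 -166.9606] F [ 0.2361 -0.5127 -2.2546] gap 0.01591197871060135
[ 0.1118 -0.0135  0.0036]
```

>>> drive_tool([
  [-0.008, 0, -0.04, 0, 2.3, 0],
  [-0.016, 0, -0.08, 0, 4.6, 0],
  [-0.024, 0, -0.12, 0, 6.8, 0],
  [-0.032, 0, -0.16, 0, 9, 0],
  [-0.039, 0, -0.2, 0, 11.4, 0],
  [-0.045, 0, -0.235, 0, 13, 0],
  [-0.0495, 0, -0.259, 0, 14.3, -0.1],
  [-0.0495, 0, -0.259, 0, 14.3, -0.1],
  [-0.0495, 0, -0.259, 0, 14.3, -0.1],
])

```text
t: 6.05
eef_pos: [0.5217, 0.0437, 0.1869]
orientation: [-90.0, -0.1, 178.8]
wrist_force: [-0.2, 0.2, -0.7]
finger_gap: 0.0157
```

Run:
```python
from h import *
go(.523,.044,.163,-181.25)
snap('scene','s2'); snap('top','t2')
s=cv2.imread('pics/s2.png');t=cv2.imread('pics/t2.png')
g=lambda im:np.clip(255*(im/255.)**0.55,0,255).astype('uint8')
r=lambda im,x,y,w,h,k:cv2.resize(im[y:y+h,x:x+w],None,fx=k,fy=k,interpolation=cv2.INTER_CUBIC)
cv2.imwrite('pics/c2.png',g(np.hstack([r(s,230,120,90,100,5),r(t,250,170,70,100,5)])))
```

```text
shift [-0.0014  0.0239 -0.0004] turn [-0.0345  0.0737  0.1489]
t 6.05 pos [0.5217 0.0437 0.1869] ori [-89.9656  -0.1489 178.8236] F [-0.191   0.1657 -0.7099] gap 0.01574102310919742
{'img': (400, 640, 3), 'intrinsics': array([[485.7897,   0.    , 319.9234],
       [  0.    , 485.7897, 201.7621],
       [  0.    ,   0.    ,   1.    ]]), 'world_to_cam': array([[ 0.5987, -0.8008,  0.0159, -0.3838],
       [ 0.623 ,  0.4781,  0.6191, -0.3456],
       [-0.5034, -0.3608,  0.7851, -0.9889],
       [ 0.    ,  0.    ,  0.    ,  1.    ]])}
{'img': (400, 640, 3), 'intrinsics': array([[477.687 ,   0.    , 326.6575],
       [  0.    , 477.687 , 205.054 ],
       [  0.    ,   0.    ,   1.    ]]), 'world_to_cam': array([[ 0.0156, -0.9997,  0.0174, -0.086 ],
       [ 0.9949,  0.0173,  0.0993, -0.554 ],
       [-0.0996,  0.0158,  0.9949, -1.1335],
       [ 0.    ,  0.    ,  0.    ,  1.    ]])}
```

View pics/c2.png

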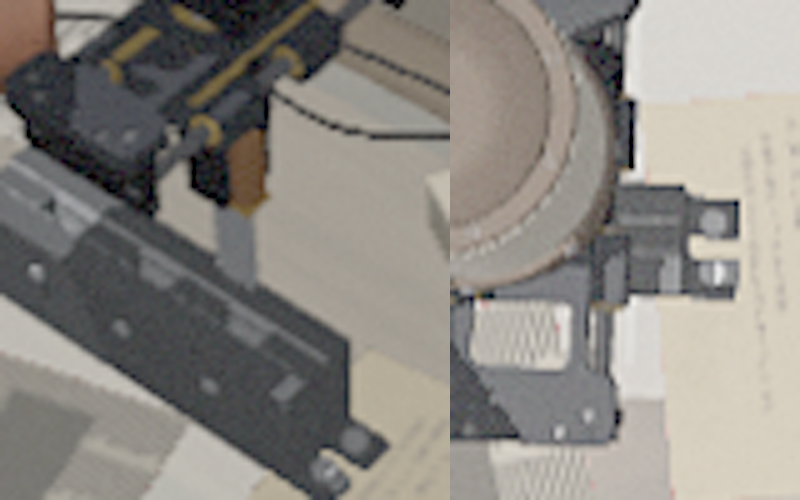

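Run:
```python
from h import *
s=cam('s2'); o=bot.get_obs(); p=o['eef_pos']; a=np.radians(-1.2)
Y=np.array([-np.sin(a),np.cos(a),0]);X=np.array([np.cos(a),np.sin(a),0])
f=lambda P:(proj(s,P)-[230,120]+.5)*5-.5
for n,dz in(('shoulder',-.021),('step',-.078),('tip',-.083)):
  for w in(-.012,.012):print(n,w,f(p+[0,0,dz]+w*Y-.0025*X))
```

```text
shoulder -0.012 [[247.8539 205.6159]]
shoulder 0.012 [[209.1386 182.1033]]
step -0.012 [[253.733 286.342]]
step 0.012 [[216.4362 263.1105]]
tip -0.012 [[254.2274 293.131 ]]
tip 0.012 [[217.0501 269.9254]]
```

>>> drive_tool([
  [-0.0014, 0.012, -0.0004, 0, 0, 0.1],
  [-0.0014, 0.024, -0.0004, 0, 0, 0.1],
  [-0.0014, 0.032, -0.0004, 0, 0, 0.1],
  [-0.0014, 0.038, -0.0004, 0, 0, 0.1],
  [-0.0014, 0.042, -0.0004, 0, 0, 0.1],
])

```text
t: 6.65
eef_pos: [0.5237, 0.0435, 0.1454]
orientation: [-90.0, 0.0, 178.7]
wrist_force: [-1.0, 0.0, -1.9]
finger_gap: 0.0159
```

```bash
python3 -c "
from h import *
go(.523,.044,.133,-181.25); print(bot.get_obs()['wrist_torque'])"
```

```text
shift [ 0.0007  0.0124 -0.0005] turn [-0.0133 -0.0262 -0.047 ]
t 6.65 pos [0.5237 0.0435 0.1454] ori [-89.9867   0.047  178.7238] F [-0.9519  0.0197 -1.892 ] gap 0.0158813755476318
[ 0.0958  0.0264 -0.0021]
```

Depth ≈ 8 mm with no lateral load. On to about 20 mm.

>>> drive_tool([
  [0, 0.004, 0, 0, 0, 0],
  [0, 0.008, 0, 0, 0, 0],
  [0, 0.011, 0, 0, 0, 0],
])

```text
t: 6.95
eef_pos: [0.5239, 0.044, 0.135]
orientation: [-90.0, 0.1, 178.8]
wrist_force: [1.2, -0.3, -1.7]
finger_gap: 0.0156
```

>>> drive_tool([
  [0, 0.002, 0, 0, 0, 0],
  [0, 0.004, 0, 0, 0, 0],
])

```text
t: 7.15
eef_pos: [0.524, 0.044, 0.1311]
orientation: [-90.0, 0.1, 178.8]
wrist_force: [1.0, 0.9, -1.5]
finger_gap: 0.0157
```

>>> drive_tool([
  [0, 0.002, 0, 0, 0, 0],
  [0, 0.004, 0, 0, 0, 0],
])

```text
t: 7.35
eef_pos: [0.5239, 0.0439, 0.1271]
orientation: [-90.0, 0.1, 178.8]
wrist_force: [0.5, -0.3, -0.7]
finger_gap: 0.0158
```

>>> drive_tool([
  [0, 0.002, 0, 0, 0, 0],
  [0, 0.004, 0, 0, 0, 0],
])

```text
t: 7.55
eef_pos: [0.5239, 0.0439, 0.123]
orientation: [-90.0, 0.1, 178.8]
wrist_force: [0.3, -0.5, -2.1]
finger_gap: 0.0158
```

>>> drive_tool([
  [0, 0.0015, 0, 0, 0, 0],
  [0, 0.003, 0, 0, 0, 0],
])

```text
t: 7.75
eef_pos: [0.5239, 0.0439, 0.12]
orientation: [-90.0, 0.1, 178.8]
wrist_force: [0.3, -0.9, -0.5]
finger_gap: 0.016
```

>>> drive_tool([
  [0, 0.002, 0, 0, 0, 0],
  [0, 0.004, 0, 0, 0, 0],
])

```text
t: 7.95
eef_pos: [0.524, 0.0439, 0.116]
orientation: [-90.0, 0.1, 178.8]
wrist_force: [0.5, -0.2, -0.1]
finger_gap: 0.0156
```

>>> drive_tool([
  [0, 0.003, 0, 0, 0, 0],
  [0, 0.006, 0, 0, 0, 0],
])

```text
t: 8.15
eef_pos: [0.524, 0.0439, 0.1099]
orientation: [-90.0, 0.1, 178.8]
wrist_force: [-0.2, -0.4, -1.5]
finger_gap: 0.0158
```

```bash
python3 -c "
from h import *
go(.5242,.1041,.155,-181.25); print(bot.get_obs()['wrist_torque'])"
```

```text
shift [ 0.001  -0.0451 -0.0602] turn [ 0.0144  0.001  -0.1055]
t 8.15 pos [0.524  0.0439 0.1099] ori [-90.0144   0.1055 178.751 ] F [-0.2303 -0.4405 -1.5049] gap 0.015842291060582003
[ 0.0488 -0.0446  0.0134]
```

>>> drive_tool([
  [0, -0.02, 0, 0, 0, -0.1],
  [0, -0.04, 0, 0, 0, -0.1],
  [0, -0.057, 0, 0, 0, -0.1],
  [0, -0.057, 0, 0, 0, -0.1],
  [0, -0.057, -0.02, 0, 0, -0.1],
  [0, -0.057, -0.042, 0, 0, -0.1],
  [0, -0.057, -0.06, 0, 0, -0.1],
  [0, -0.057, -0.06, 0, 0, -0.1],
  [0, -0.05, -0.06, 0, 0, -0.1],
  [0, -0.045, -0.06, 0, 0, -0.1],
])

```text
t: 9.15
eef_pos: [0.5244, 0.1032, 0.1538]
orientation: [-90.0, -0.1, 178.7]
wrist_force: [-0.4, -0.1, -1.6]
finger_gap: 0.0157
```

```bash
python3 -c "
from h import *
go(.5252,.1039,.135,-181.25); print(bot.get_obs()['wrist_torque'])"
```

```text
shift [-0.0008  0.0188 -0.0007] turn [-0.0244 -0.0412  0.1098]
t 9.15 pos [0.5244 0.1032 0.1538] ori [-89.9755  -0.1098 178.7088] F [-0.3699 -0.0759 -1.6273] gap 0.015680506799648972
[0.0703 0.019  0.016 ]
```

>>> drive_tool([
  [-0.0004, 0.006, -0.0004, 0, 0, 0.1],
  [-0.0004, 0.012, -0.0004, 0, 0, 0.1],
  [-0.0004, 0.018, -0.0004, 0, 0, 0.1],
])

```text
t: 9.45
eef_pos: [0.5254, 0.1038, 0.1364]
orientation: [-90.0, 0.1, 178.7]
wrist_force: [0.5, -0.1, -1.2]
finger_gap: 0.0154
```

>>> drive_tool([
  [0, 0.002, 0, 0, 0, 0],
  [0, 0.004, 0, 0, 0, 0],
])

```text
t: 9.65
eef_pos: [0.5256, 0.1042, 0.1329]
orientation: [-90.0, 0.1, 178.7]
wrist_force: [0.4, -0.7, -0.2]
finger_gap: 0.016
```

>>> drive_tool([
  [0, 0.0015, 0, 0, 0, 0],
  [0, 0.003, 0, 0, 0, 0],
])

```text
t: 9.85
eef_pos: [0.5254, 0.1042, 0.1301]
orientation: [-90.0, 0.1, 178.7]
wrist_force: [-0.6, 0.5, -0.1]
finger_gap: 0.0155
```

>>> drive_tool([
  [0, 0.001, 0, 0, 0, 0],
  [0, 0.002, 0, 0, 0, 0],
])

```text
t: 10.05
eef_pos: [0.5251, 0.1042, 0.1281]
orientation: [-90.0, 0.0, 178.7]
wrist_force: [-1.7, -0.5, 0.4]
finger_gap: 0.0159
```

>>> drive_tool([
  [0, 0.001, 0, 0, 0, 0],
  [0, 0.002, 0, 0, 0, 0],
])

```text
t: 10.25
eef_pos: [0.525, 0.1041, 0.126]
orientation: [-90.0, 0.0, 178.7]
wrist_force: [-3.5, -0.0, 0.7]
finger_gap: 0.0164
```

>>> drive_tool([
  [0.0005, 0, 0, 0, 0, 0],
  [0.001, 0, 0, 0, 0, 0],
])

```text
t: 10.45
eef_pos: [0.5247, 0.1043, 0.1261]
orientation: [-90.0, 0.1, 178.8]
wrist_force: [-1.1, 0.0, -0.6]
finger_gap: 0.0158
```

>>> drive_tool([
  [0, 0.001, 0, 0, 0, 0],
  [0, 0.002, 0, 0, 0, 0],
])

```text
t: 10.65
eef_pos: [0.5246, 0.1043, 0.1242]
orientation: [-90.0, 0.1, 178.8]
wrist_force: [-1.6, -0.5, 2.2]
finger_gap: 0.0157
```

>>> drive_tool([
  [0.0004, 0.0005, 0, 0, 0, 0],
  [0.0004, 0.001, 0, 0, 0, 0],
])

```text
t: 10.85
eef_pos: [0.5246, 0.1044, 0.1236]
orientation: [-90.0, 0.2, 178.8]
wrist_force: [-2.3, -0.4, 2.2]
finger_gap: 0.0158
```

>>> drive_tool([
  [0, 0.0005, 0, 0, 0, 0],
  [0, 0.001, 0, 0, 0, 0],
])

```text
t: 11.05
eef_pos: [0.5246, 0.1045, 0.1225]
orientation: [-90.0, 0.2, 178.8]
wrist_force: [-1.3, -0.2, 2.7]
finger_gap: 0.0156
```

>>> drive_tool([
  [0, 0.0005, 0, 0, 0, 0],
  [0, 0.001, 0, 0, 0, 0],
])

```text
t: 11.25
eef_pos: [0.5247, 0.1045, 0.1215]
orientation: [-90.0, 0.2, 178.8]
wrist_force: [-1.1, 0.2, 3.5]
finger_gap: 0.0159
```

>>> drive_tool([
  [0, 0.0005, 0, 0, 0, 0],
  [0, 0.001, 0, 0, 0, 0],
])

```text
t: 11.45
eef_pos: [0.5247, 0.1045, 0.1204]
orientation: [-90.0, 0.2, 178.8]
wrist_force: [-0.5, 0.3, 4.4]
finger_gap: 0.0153
```

>>> drive_tool([
  [0, 0.0005, 0, 0, 0, 0],
  [0, 0.001, 0, 0, 0, 0],
])

```text
t: 11.65
eef_pos: [0.5246, 0.1045, 0.1193]
orientation: [-90.0, 0.2, 178.8]
wrist_force: [-0.2, 1.0, 3.4]
finger_gap: 0.016
```

```bash
python3 -c "
from h import *
go(.5246,.1044,.12,-181.25); print(bot.get_obs()['wrist_torque'])"
```

```text
shift [-0.     -0.0007  0.0001] turn [ 0.0333  0.0084 -0.1549]
t 11.65 pos [0.5246 0.1045 0.1193] ori [-90.0332   0.1549 178.7584] F [-0.2175  1.0456  3.3666] gap 0.015988665348883633
[ 0.0999  0.1048 -0.0213]
```

>>> drive_tool([
  [0, 0.0005, 0, 0, 0, 0],
  [0, 0.001, 0, 0, 0, 0],
])

```text
t: 11.85
eef_pos: [0.5245, 0.1044, 0.1183]
orientation: [-90.0, 0.1, 178.8]
wrist_force: [-0.6, 0.1, 3.6]
finger_gap: 0.0161
```

>>> drive_tool([
  [0, 0.0005, 0, 0, 0, 0],
  [0, 0.001, 0, 0, 0, 0],
])

```text
t: 12.05
eef_pos: [0.5244, 0.1044, 0.1172]
orientation: [-90.0, 0.1, 178.8]
wrist_force: [-0.1, 0.6, 3.6]
finger_gap: 0.0157
```

>>> drive_tool([
  [0, 0.0005, 0, 0, 0, 0],
  [0, 0.001, 0, 0, 0, 0],
])

```text
t: 12.25
eef_pos: [0.5243, 0.1044, 0.1162]
orientation: [-90.0, 0.1, 178.8]
wrist_force: [0.5, 0.6, 4.4]
finger_gap: 0.0164
```

>>> drive_tool([
  [0, 0.0005, 0, 0, 0, 0],
  [0, 0.001, 0, 0, 0, 0],
])

```text
t: 12.45
eef_pos: [0.5243, 0.1043, 0.1152]
orientation: [-90.0, 0.1, 178.8]
wrist_force: [0.7, 0.0, 4.6]
finger_gap: 0.016
```

>>> drive_tool([
  [0, 0.001, 0, 0, 0, 0],
  [0, 0.002, 0, 0, 0, 0],
  [0, 0.003, 0, 0, 0, 0],
])

```text
t: 12.75
eef_pos: [0.5243, 0.1043, 0.1122]
orientation: [-90.0, 0.1, 178.8]
wrist_force: [0.4, 0.9, 4.9]
finger_gap: 0.0159
```

>>> drive_tool([
  [0, 0.001, 0, 0, 0, 0],
  [0, 0.002, 0, 0, 0, 0],
  [0, 0.003, 0, 0, 0, 0],
  [0, 0.004, 0, 0, 0, 0],
])

```text
t: 13.15
eef_pos: [0.5241, 0.1042, 0.1078]
orientation: [-90.0, 0.1, 178.7]
wrist_force: [0.5, -0.3, 2.7]
finger_gap: 0.0158
```

```bash
python3 -c "
from h import *
go(.5246,.1044,.091,-181.25); print(bot.get_obs()['wrist_torque'])"
```

```text
shift [-0.0005  0.0168 -0.0002] turn [ 0.0029 -0.0066 -0.0739]
t 13.15 pos [0.5241 0.1042 0.1078] ori [-90.0029   0.0739 178.7434] F [ 0.5396 -0.3131  2.7193] gap 0.01577742373186166
[ 0.1087 -0.2254 -0.0286]
```

>>> drive_tool([
  [0, 0.002, 0, 0, 0, 0],
  [0, 0.004, 0, 0, 0, 0],
  [0, 0.006, 0, 0, 0, 0],
  [0, 0.008, 0, 0, 0, 0],
  [0, 0.01, 0, 0, 0, 0],
])

```text
t: 13.65
eef_pos: [0.5242, 0.1043, 0.0979]
orientation: [-90.0, 0.1, 178.7]
wrist_force: [0.7, -0.2, 2.5]
finger_gap: 0.0156
```

>>> drive_tool([
  [0, 0.001, 0, 0, 0, 0],
  [0, 0.002, 0, 0, 0, 0],
  [0, 0.003, 0, 0, 0, 0],
])

```text
t: 13.95
eef_pos: [0.5242, 0.1043, 0.0951]
orientation: [-90.0, 0.1, 178.8]
wrist_force: [0.8, -0.1, 3.4]
finger_gap: 0.0159
```

>>> drive_tool([
  [0, 0.0005, 0, 0, 0, 0],
  [0, 0.001, 0, 0, 0, 0],
])

```text
t: 14.15
eef_pos: [0.5242, 0.1043, 0.0941]
orientation: [-90.0, 0.1, 178.8]
wrist_force: [-0.1, -0.7, 1.7]
finger_gap: 0.016
```

>>> drive_tool([
  [0, 0.0005, 0, 0, 0, 0],
  [0, 0.001, 0, 0, 0, 0],
])

```text
t: 14.35
eef_pos: [0.5242, 0.1043, 0.0931]
orientation: [-90.0, 0.1, 178.8]
wrist_force: [-0.0, -0.2, 1.8]
finger_gap: 0.0156
```

>>> drive_tool([
  [0, 0.0005, 0, 0, 0, 0],
  [0, 0.001, 0, 0, 0, 0],
])

```text
t: 14.55
eef_pos: [0.5242, 0.1043, 0.0921]
orientation: [-90.0, 0.1, 178.8]
wrist_force: [1.2, -0.3, 1.9]
finger_gap: 0.0154
```

>>> drive_tool([
  [0, 0.0005, 0, 0, 0, 0],
  [0, 0.001, 0, 0, 0, 0],
])

```text
t: 14.75
eef_pos: [0.5242, 0.1043, 0.0911]
orientation: [-90.0, 0.1, 178.8]
wrist_force: [1.5, -0.4, 2.9]
finger_gap: 0.0156
```

>>> drive_tool([
  [0, 0.0005, 0, 0, 0, 0],
  [0, 0.001, 0, 0, 0, 0],
])

```text
t: 14.95
eef_pos: [0.5244, 0.1043, 0.0907]
orientation: [-90.0, 0.1, 178.8]
wrist_force: [-2.0, -0.5, 7.7]
finger_gap: 0.0156
```

>>> drive_tool([
  [0, 0.0004, 0, 0, 0, 0],
  [0, 0.0004, 0, 0, 0, 0],
])

```text
t: 15.15
eef_pos: [0.5244, 0.1043, 0.0906]
orientation: [-90.0, 0.1, 178.8]
wrist_force: [-1.0, 0.2, 6.9]
finger_gap: 0.0157
```

Run:
```python
from h import *
go(.5246,.1044,.091,-181.25); print(bot.get_obs()['wrist_torque'])
snap('scene','s3'); s=cv2.imread('pics/s3.png')
g=lambda im:np.clip(255*(im/255.)**0.55,0,255).astype('uint8')
cv2.imwrite('pics/c3.png',g(cv2.resize(s[120:230,200:320],None,fx=5,fy=5,interpolation=cv2.INTER_CUBIC)))
```

```text
shift [-0.0002 -0.0004 -0.0001] turn [ 0.0054  0.022  -0.1286]
t 15.15 pos [0.5244 0.1043 0.0906] ori [-90.0053   0.1286 178.772 ] F [-0.9742  0.1597  6.8833] gap 0.01569396964652277
[ 0.0478  0.3805 -0.0343]
{'img': (400, 640, 3), 'intrinsics': array([[485.7897,   0.    , 319.9234],
       [  0.    , 485.7897, 201.7621],
       [  0.    ,   0.    ,   1.    ]]), 'world_to_cam': array([[ 0.5987, -0.8008,  0.0159, -0.3838],
       [ 0.623 ,  0.4781,  0.6191, -0.3456],
       [-0.5034, -0.3608,  0.7851, -0.9889],
       [ 0.    ,  0.    ,  0.    ,  1.    ]])}
```

View pics/c3.png

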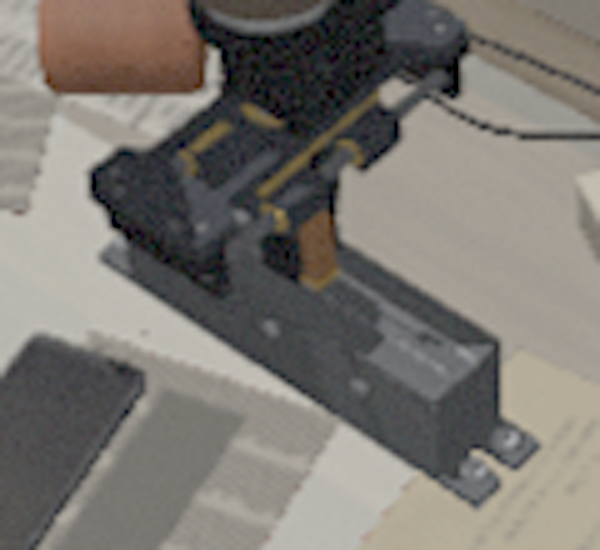

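>>> drive_tool([
  [0, 0, 0, 0, 0, 0],
  [0, 0, 0, 0, 0, 0],
  [0, 0, 0, 0, 0, 0],
  [0, 0, 0, 0, 0, 0],
  [0, 0, 0, 0, 0, 0],
  [0, 0, 0, 0, 0, 0],
], fingers=0.5)

```text
t: 15.8
eef_pos: [0.5242, 0.1043, 0.0896]
orientation: [-90.0, 0.1, 178.7]
wrist_force: [-0.5, 0.7, 0.1]
finger_gap: 0.0428
```

>>> drive_tool([
  [0, -0.01, 0, 0, 0, 0],
  [0, -0.025, 0, 0, 0, 0],
  [0, -0.045, 0, 0, 0, 0],
  [0, -0.07, 0, 0, 0, 0],
  [0, -0.1, 0, 0, 0, 0],
  [0, -0.12, 0, 0, 0, 0],
  [0, -0.12, 0.04, 0, 0, 0],
  [0, -0.12, 0.08, 0, 0, 0],
  [0, -0.12, 0.12, 0, 0, 0],
  [0, -0.12, 0.16, 0, 0, 0],
  [0, -0.12, 0.2, 0, 0, 0],
  [0, -0.12, 0.2, 0, 0, 0],
])

```text
t: 17.0
eef_pos: [0.5191, -0.0992, 0.2105]
orientation: [-90.0, 0.1, 178.5]
wrist_force: [-1.1, 0.0, -0.3]
finger_gap: 0.043
```

Run:
```python
from h import *
snap('scene','s4'); snap('top','t4')
s=cv2.imread('pics/s4.png');t=cv2.imread('pics/t4.png')
g=lambda im:np.clip(255*(im/255.)**0.55,0,255).astype('uint8')
r=lambda im,x,y,w,h,k:cv2.resize(im[y:y+h,x:x+w],None,fx=k,fy=k,interpolation=cv2.INTER_CUBIC)
cv2.imwrite('pics/c4.png',g(np.vstack([r(t,190,190,130,50,6),r(s,210,135,130,90,3.3).repeat(1,0) if 0 else cv2.copyMakeBorder(r(s,210,138,90,80,3.7),0,0,0,447,cv2.BORDER_CONSTANT)[:, :780]])))
```

```text
{'img': (400, 640, 3), 'intrinsics': array([[485.7897,   0.    , 319.9234],
       [  0.    , 485.7897, 201.7621],
       [  0.    ,   0.    ,   1.    ]]), 'world_to_cam': array([[ 0.5987, -0.8008,  0.0159, -0.3838],
       [ 0.623 ,  0.4781,  0.6191, -0.3456],
       [-0.5034, -0.3608,  0.7851, -0.9889],
       [ 0.    ,  0.    ,  0.    ,  1.    ]])}
{'img': (400, 640, 3), 'intrinsics': array([[477.687 ,   0.    , 326.6575],
       [  0.    , 477.687 , 205.054 ],
       [  0.    ,   0.    ,   1.    ]]), 'world_to_cam': array([[ 0.0156, -0.9997,  0.0174, -0.086 ],
       [ 0.9949,  0.0173,  0.0993, -0.554 ],
       [-0.0996,  0.0158,  0.9949, -1.1335],
       [ 0.    ,  0.    ,  0.    ,  1.    ]])}
```

View pics/c4.png

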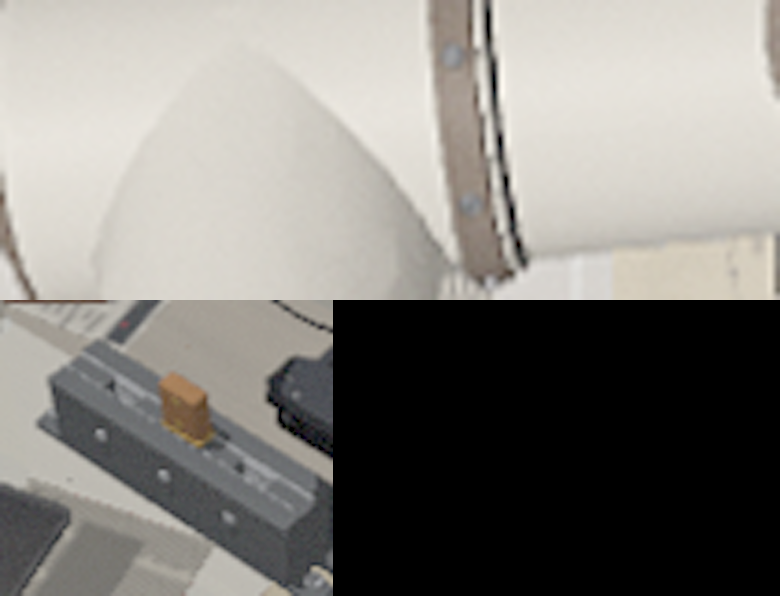

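Run:
```python
from h import *
s=cam('s4'); a=np.radians(-1.25)
Y=np.array([-np.sin(a),np.cos(a),0]);X=np.array([np.cos(a),np.sin(a),0])
c=np.array([.5243,.1043,0])
for z in(.07,.114):
  for i,j in((-1,1),(-1,-1),(1,-1),(1,1)): print(z,((proj(s,c+[0,0,z]+i*.008*X+j*.017*Y)-[210,138]+.5)*3.7-.5+[0,300]))
o=bot.get_obs(); print(o['t'],o['qvel'],o['wrist_force']); bot.sign_off()
```

```text
0.07 [[160.3971 424.4657]]
0.07 [[197.1236 447.8222]]
0.07 [[212.8469 434.1153]]
0.07 [[176.1946 411.0465]]
0.114 [[154.3348 380.5368]]
0.114 [[192.0625 404.1047]]
0.114 [[208.2724 390.2919]]
0.114 [[170.6225 367.0224]]
17.1 [ 2.1401  0.0647 -0.2175 -0.1882  0.1821 -0.0946] [-0.0705 -0.1542 -0.2384]
the job is handed in; nothing more can be done
```

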